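# Square a guitar neck block in the jig and hold it

## Robot

A 6-joint arm with a two-finger parallel gripper is mounted at the origin on the work surface. World frame = base frame: x ahead of the robot, y to its left, z up, the work surface at z = 0. Lengths are in m, angles in rad, forces in N, time in s.
With the tool pointing down it reaches from about 0.325 to 0.875 m from the base axis. Payload 4.4 kg.
Tool frame: the origin (TCP) lies midway between the tips of the shut fingers; the grasp point (between the pads) lies 19 mm behind it; z points along the fingers, y is the line along which they close (so a half turn about z gives the same grasp; the last joint's range is limited). The gripper opens to 85 mm and grips with 20 to 120 N. Pads are 22 mm wide; open, the fingers measure 114 mm over their backs; the gripper's body (76 mm by 85 mm) begins 54 mm behind the grasp point. The pads swing forward as they close: fully open they stand 13 mm farther back than shut.
Start: joints at [1.159, 0.207, 1.542, -0, 1.393, -0.15], TCP at [0.148, 0.556, 0.231] pointing down, gripper open.
Joint ranges: [-2.73, 2.73], [-0.86, 2.22], [0.23, 2.46], [-1.11, 4.25], [0.08, 2.63], [-2.82, 2.82]. Speed limits (rad/s): [2.79, 2.79, 3.14, 3.14, 3.14, 3.14].

## Interface

Orientations are given as a 3x3 rotation matrix whose columns are the frame's x, y, z axes.
In Python, from bench import monitor, viewer, order, finder gives the robot as it stands. The module is installed in compiled form; this text tells all that it offers.
- The arm moves only by the tool servo_tool, never from a script. Its argument "steps" is a list that holds one entry, the list of rows, each a list of 7 numbers: the shift along the world's x, y, z each as a share of 0.12 m, from -1 to 1, then the turn, a rotation vector about the world's x, y, z each as a share of 0.15 rad, from -1 to 1, then the opening, from 0 (shut) to 1 (fully open). In form: [[[dx, dy, dz, ax, ay, az, hand], ...]]. A call has 1 to 20 rows; each row shifts and turns the commanded pose from where the row before left it; what a row does not reach is not made up. A row lasts 1/8 s, in which the tool goes at most 62.5 mm and 10.7 degrees, less where a joint would pass 70% of its speed; a pose out of reach is approached as far as the arm can. A call with a number of a shift or a turn outside -1 to 1 is refused whole. A call with a gripper value outside its range is refused whole. The fingers move at their own pace and stop on an object; the grip force is fixed at half the most. Time passes only in rows, so rows that do not move let the fingers close. It gives the time, the measured TCP pose, the force, the opening and the grip force at its end, in the units of the state.
- monitor.get_state(): the state, without advancing time (a new reading comes with each control period).
- viewer.get_image(name): name is "side" or "top"; returns a dict with "color" (384x512x3 uint8, red, green, blue), "depth" (384x512 float32, m along the optical axis (not along the pixel's ray), 0 where there is no reading), "K" (3x3 intrinsics, pixels), "camera_from_world" (4x4, takes a point from world to camera coordinates). Camera axes: x right, y up, looking along -z (the intrinsics and any distortion apply to the point x, -y, -z); pixel columns grow to the right and rows downward; lengths in m; the calibration is good to about 2 mm. A picture is of the moment at which its call begins.
- order.job_done(): hands the job in; it is judged then, once.
Trained networks look in a picture, given as the dict that the camera call returned (one of the last four; its "shot" number tells which), for a name from the list of things; names that differ only in an ending like _2 or _b are one class to them, and where a whole thing is asked for, a point or a joint stands for the part that bears it (a point fixed in the world has none). Each returns a list of dicts, best first, with "conf" (0 to 1); they miss things now and then, are a little off and sometimes report something else, mostly with a low value. They report only what shows in the picture. A call takes as long as a camera call.
- finder.trace(query, picture): "mask" (384x512 bool, what is visible of it) and "point" ([column, row] in pixels, amid what is visible of it).
The state is a dict: "clock": time; "q": joint angles; "dq": joint speeds; "joint_efforts": joint torques, N m; "tool_pos": TCP position; "ee_rot": TCP orientation; "contact_force": force on the tool from outside, world axes, zero at the start; "wrist_torque": the same for the moment, N m; "opening": finger opening in m; "gripper_force": force on a finger pad.
Only numpy, scipy, OpenCV 4.12 (cv2) and the standard library are available. Lean on these libraries where they do the work, as an engineer would, in place of code of your own. Each camera call takes 0.05 s, during which the arm holds its last target. There are 200 camera calls.

## Task

First push the button plug fully home in the neck block, so that its head sits down on the wood. Then set the block flat on the squaring jig with its tall heel end at the end stop, and press it snugly into the corner so that it touches the long fence and the end stop at once; finish while still holding it pressed there, ready for clamping. Leave the glue bottle, the spool clamp and the offcut where they are.

Things in the scene. Friction and masses are not known exactly. Their poses are not given: they have to be found in the camera images.
- neck_block: The L-shaped dark wooden neck block, loose, about 0.14 kg, starting upright on the bench. A flat foot 60 (x) x 120 (y) x 20 mm (z), and on its -y end the tall heel: 60 (x) x 30 (y) mm, rising from the foot to 60 mm above the underside. Origin: centre of the foot's underside; z up; y runs along the foot away from the heel. In the jig its x and y axes lie along the jig's x and y axes.
- block_corner (a point): The point of the neck block that belongs in the jig's corner: bottom corner of the heel end, at (+30, -60, 0) mm in the block's frame.
- heel_top (a point): Centre of the heel's top face, at (0, -45, 60) mm in the block's frame. The heel can be gripped across its 30 mm thickness (along block y) or its 60 mm width (along block x).
- plug (a joint): How far the button plug has been pushed into the neck block, m: 0 to 0.004 at the start, 0.012 is fully home (head resting on the foot). It slides along the block's -z with about 6 N of friction and stays where it is left; 10 to 20 N pressed straight down moves it home against a hard stop.
- plug_top (a point): Centre of the top of the pale wooden button plug: a round head 24 mm across and 5 mm thick on a 16 mm shank, above (0, +30) mm in the block's frame, midway across the foot. Its top is 37 mm above the block's underside at joint 0 and 25 mm when fully home.
- jig: The squaring jig, fixed to the bench (it does not move): a plywood board 160 (x) x 240 (y) x 12 mm (z) carrying two low wooden fences, each standing 14 mm above the board. Origin: centre of the board's underside, on the bench. z up.
- jig_corner (a point): The inner corner of the jig where the two fences meet, on the board's top face: at (+45, -80, 12) mm in the jig's frame, same axes as the jig. The block is pressed towards jig +x (long fence) and jig -y (end stop).
- long_fence: The long fence, fixed on the jig: strip 28 (x) x 240 (y) x 14 mm (z) along the jig's +x edge; its inner face is at jig x = +45 mm and looks to jig -x. Origin: centre of its underside, axes as the jig's. Friction between block and fence is about 0.6: pressed hard here first, the block resists sliding on to the end stop.
- end_stop: The shorter end stop, fixed on the jig: strip 100 (x) x 28 (y) x 14 mm (z) near the jig's -y edge; its inner face is at jig y = -80 mm and looks to jig +y. Origin: centre of its underside, axes as the jig's.
- glue: Bystander: white glue bottle with a yellow cap, 48 mm across, 130 mm tall, standing. Origin: centre of its underside.
- spool_clamp: Bystander: small spool clamp standing on end, two wooden discs 44 mm across on a steel rod, 88 mm tall. Origin: centre of its underside.
- brace_offcut: Bystander: reddish-brown wooden offcut lying flat, 30 x 110 x 14 mm. Origin: centre of its underside.

How it is judged:
On the way, in this order (a step that is already met when the one before it is completed fails the run):
1. the plug is pushed fully home in the block (value of joint plug above 0.01 m and horizontal distance between block_corner and jig_corner above 0.03 m), for 0.2 s.
2. the block is pressed into the jig's corner against both fences (value of joint plug above 0.01 m and horizontal distance between block_corner and jig_corner below 0.005 m and z of block_corner in the frame of jig_corner below 0.004 m and angle between the y axis of neck_block and the y axis of jig, either way round below 0.05 rad and angle between neck_block's own z axis and vertical below 0.05 rad and contact force between neck_block and long_fence above 1 N and contact force between neck_block and end_stop above 1 N and contact force between any of the fingers, the arm and neck_block above 1 N), for 0.5 s.
At the end, for the whole second after the job is handed in: Plug home (over 10 of 12 mm) before cornering; block flat on the board (tilt < 0.05 rad, under 4 mm up), square within 0.05 rad, heel corner within 5 mm of the jig corner, pressed by the robot with over 1 N on the long fence and over 1 N on the end stop (all of step 2); the arm keeps its last pose, push and grip.
It fails at once if the glue bottle is disturbed (moved more than 30 mm) (distance of glue from where it was at the start of the episode above 0.03 m).
It fails at once if the spool clamp is disturbed (moved more than 30 mm) (distance of spool_clamp from where it was at the start of the episode above 0.03 m).
It fails at once if the offcut is disturbed (moved more than 30 mm) (distance of brace_offcut from where it was at the start of the episode above 0.03 m).
It also fails if it takes over 64 s, if anything falls off the work surface, if the arm or the gripper's body presses on something with over 40 N, if the wrist force passes 120 N, or if a joint passes its speed limit or range.

## Working session

There is one attempt and no reset: what is moved stays moved. The work goes in short steps, Python scripts to look and compute and a tool call to move; the robot and the scene stay as the last step left them, time stands still between calls to the robot, and variables do not carry over. Pictures are saved under pics/ and viewed, at most 10 in all, crops included, and the job is handed in when it is done.

Besides the shell and the picture viewer there is one more tool, called after ">>>" by a JSON object that holds its "name" and its "arguments". servo_tool: Moves the arm, as the interface text tells. Its arguments: {"type":"object","properties":{"steps":{"type":"array","items":{"type":"array","items":{"type":"array","items":{"type":"number"}}}}},"required":["steps"]}

```bash
mkdir -p pics
cat > h.py <<'E'
import numpy as np, cv2
from bench import monitor, viewer, order, finder
def cloud(im):
    d=im["depth"]; K=im["K"]; v,u=np.indices(d.shape)
    P=np.stack([(u-K[0,2])/K[0,0]*d,-(v-K[1,2])/K[1,1]*d,-d,np.ones_like(d)],-1)
    W=P@np.linalg.inv(im["camera_from_world"]).T
    W=W[...,:3]; W[d<=0]=np.nan
    return W
def save(im,n): cv2.imwrite(f"pics/{n}.png",im["color"][...,::-1])
E
python3 - <<'E'
from h import *
s=monitor.get_state(); print(s["tool_pos"],s["ee_rot"],s["opening"],s["clock"])
ims=[viewer.get_image(n) for n in("top","side")]
cv2.imwrite("pics/a.png",np.vstack([i["color"] for i in ims])[...,::-1][:, :])
cv2.imwrite("pics/a.png",cv2.resize(cv2.imread("pics/a.png"),(400,600)) if 0 else np.hstack([cv2.resize(i["color"],(400,300)) for i in ims])[...,::-1])
save(ims[0],"top")
for n,im in zip(("top","side"),ims):
    W=cloud(im)
    for q in("neck_block","plug","jig","long_fence","end_stop","glue","spool_clamp","brace_offcut"):
        for r in finder.trace(q,im)[:1]:
            P=W[r["mask"]]; P=P[~np.isnan(P[:,0])]
            if len(P)==0: continue
            print(n,q,round(r["conf"],2),len(P),np.round(r["point"]),np.median(P,0).round(3),np.percentile(P,2,0).round(3),np.percentile(P,98,0).round(3))
            rc=cv2.minAreaRect(P[P[:,2]>np.percentile(P[:,2],98)-.008][:,:2].astype(np.float32)); print("   toprect",np.round(rc[0],3),np.round(rc[1],3),round(rc[2],1))
E
```

```text
[0.14795702 0.55484001 0.23010733] [[-9.66188722e-01  2.57834206e-01 -9.35761944e-04]
 [ 2.57835661e-01  9.66186431e-01 -2.13383602e-03]
 [ 3.53944578e-04 -2.30296110e-03 -9.99997286e-01]] 0.0851382588851496 0.0
top neck_block 0.94 885 [166. 226.] [0.468 0.195 0.021] [ 0.434  0.135 -0.001] [0.504 0.256 0.063]
   toprect [0.478 0.152] [0.06 0.03] 10.8
top plug 0.59 53 [156. 229.] [0.462 0.224 0.033] [0.453 0.214 0.028] [0.474 0.234 0.039]
   toprect [0.463 0.225] [0.02  0.022] 61.1
top jig 0.92 4077 [260. 192.] [ 0.579 -0.088  0.013] [ 0.503 -0.204  0.005] [0.656 0.027 0.029]
   toprect [ 0.596 -0.086] [0.24  0.126] 85.5
top long_fence 0.77 752 [261. 173.] [ 0.639 -0.09   0.025] [ 0.625 -0.205  0.015] [0.655 0.026 0.031]
   toprect [ 0.64 -0.09] [0.238 0.03 ] 88.5
top end_stop 0.64 306 [290. 194.] [ 0.573 -0.181  0.025] [ 0.525 -0.196  0.018] [ 0.621 -0.169  0.031]
   toprect [ 0.574 -0.182] [0.028 0.096] 89.7
top glue 0.88 311 [210. 132.] [0.748 0.053 0.085] [0.735 0.033 0.007] [0.77  0.077 0.132]
   toprect [0.759 0.057] [0.021 0.021] 12.6
top spool_clamp 0.8 265 [352. 236.] [ 0.442
[... 695 characters left out ...]
278. 219.] [ 0.638 -0.102  0.025] [ 0.625 -0.209  0.016] [0.654 0.025 0.028]
   toprect [ 0.64 -0.09] [0.242 0.029] 89.1
side end_stop 0.73 482 [274. 256.] [ 0.572 -0.186  0.025] [ 0.526 -0.197  0.013] [ 0.621 -0.17   0.028]
   toprect [ 0.574 -0.183] [0.098 0.03 ] 1.5
side glue 0.91 509 [284. 157.] [0.75  0.044 0.07 ] [0.735 0.033 0.005] [0.773 0.066 0.13 ]
   toprect [0.757 0.055] [0.019 0.019] 21.1
side spool_clamp 0.86 565 [262. 349.] [ 0.44  -0.366  0.077] [ 0.423 -0.381  0.01 ] [ 0.461 -0.341  0.087]
   toprect [ 0.444 -0.361] [0.04  0.033] 69.1
side brace_offcut 0.65 212 [246. 125.] [0.738 0.292 0.013] [0.709 0.246 0.004] [0.77  0.346 0.017]
   toprect [0.741 0.298] [0.116 0.028] 63.2
```

View pics/top.png

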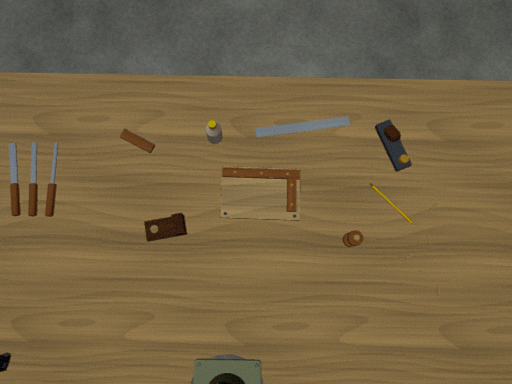

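View pics/a.png

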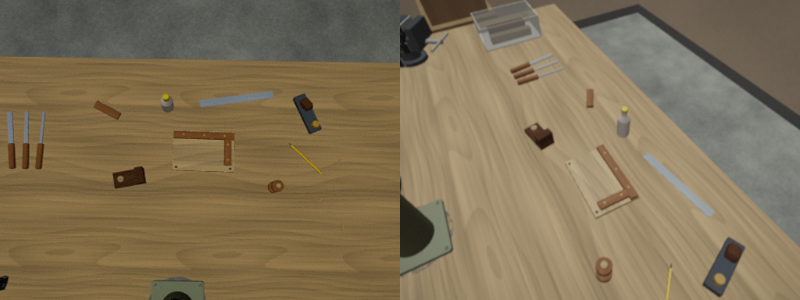

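>>> {"name": "servo_tool", "arguments": {"steps": [[[0.26,-0.275,-0.09,0,0,0.3,0],[0.26,-0.275,-0.09,0,0,0.3,0],[0.26,-0.275,-0.09,0,0,0.3,0],[0.26,-0.275,-0.09,0,0,0.3,0],[0.26,-0.275,-0.09,0,0,0.3,0],[0.26,-0.275,-0.09,0,0,0.3,0],[0.26,-0.275,-0.09,0,0,0.3,0],[0.26,-0.275,-0.09,0,0,0.3,0],[0.26,-0.275,-0.09,0,0,0.3,0],[0.26,-0.275,-0.09,0,0,0.3,0],[0,0,0,0,0,0,0],[0,0,0,0,0,0,0],[0,0,0,0,0,0,0]]]}}

```text
clock: 2.52
tool_pos: [0.4597, 0.2265, 0.1236]
ee_rot: [[-0.982, -0.189, 0.0], [-0.189, 0.982, 0.0], [-0.0, 0.0, -1.0]]
contact_force: [0.4, 0.0, 0.0]
opening: 0.0001
gripper_force: 0.0
```

Run:
```python
from h import *
s=monitor.get_state(); R=s["ee_rot"]; print(s["tool_pos"].round(4) if hasattr(s["tool_pos"],'round') else s["tool_pos"],"yaw of tool y",np.degrees(np.arctan2(-R[0][1],R[1][1])),"z",np.array(R)[:,2],s["opening"])
for n in("top","side"):
    im=viewer.get_image(n); W=cloud(im)
    for q in("long_fence","end_stop"):
        r=finder.trace(q,im)
        if not r: continue
        P=W[r[0]["mask"]]; P=P[(P[:,2]>.021)&(P[:,2]<.032)][:,:2]
        c=np.median(P,0); vx,vy,x0,y0=cv2.fitLine(P.astype(np.float32),cv2.DIST_HUBER,0,.01,.01).ravel()
        rc=cv2.minAreaRect(P.astype(np.float32)); print(n,q,np.degrees(np.arctan2(vy,vx)),(x0,y0),rc)
```

```text
[0.4597 0.2265 0.1236] yaw of tool y 10.91885111614992 z [ 1.78795721e-04  3.46462956e-04 -9.99999924e-01] 0.00011344323994044833
top long_fence 88.76254 (np.float32(0.63940126), np.float32(-0.08934831)) ((0.6399765014648438, -0.08972085267305374), (0.2389296293258667, 0.030561771243810654), 88.37339782714844)
top end_stop -0.79898334 (np.float32(0.5732416), np.float32(-0.18241641)) ((0.5734720230102539, -0.18261130154132843), (0.027758842334151268, 0.09871926158666611), 89.60626983642578)
side long_fence 88.918144 (np.float32(0.6391842), np.float32(-0.099044695)) ((0.6403797268867493, -0.08881109207868576), (0.2413390427827835, 0.030626900494098663), 88.58394622802734)
side end_stop -0.9077657 (np.float32(0.57423115), np.float32(-0.18293652)) ((0.5751139521598816, -0.18230880796909332), (0.029477559030056, 0.10177139937877655), 89.18464660644531)
```

>>> {"name": "servo_tool", "arguments": {"steps": [[[0.025,-0.015,-0.23,0,0,0,0],[0,0,-0.23,0,0,0,0],[0,0,-0.2,0,0,0,0],[0,0,-0.02,0,0,0,0],[0,0,-0.02,0,0,0,0],[0,0,-0.02,0,0,0,0],[0,0,-0.02,0,0,0,0],[0,0,-0.02,0,0,0,0],[0,0,0,0,0,0,0]]]}}

```text
clock: 3.95
tool_pos: [0.464, 0.224, 0.0329]
ee_rot: [[-0.982, -0.188, 0.001], [-0.188, 0.982, 0.0], [-0.001, 0.0, -1.0]]
contact_force: [-1.3, 0.2, 5.0]
opening: 0.0
gripper_force: 2.1
```

Contact. Continue down in small steps.

>>> {"name": "servo_tool", "arguments": {"steps": [[[0,0,-0.02,0,0,0,0],[0,0,-0.02,0,0,0,0],[0,0,-0.02,0,0,0,0],[0,0,0,0,0,0,0]]]}}

```text
clock: 4.45
tool_pos: [0.464, 0.224, 0.0255]
ee_rot: [[-0.982, -0.188, 0.001], [-0.188, 0.982, 0.0], [-0.002, 0.0, -1.0]]
contact_force: [-1.0, 0.5, 4.4]
opening: -0.0001
gripper_force: 2.1
```

>>> {"name": "servo_tool", "arguments": {"steps": [[[0,0,-0.01,0,0,0,0],[0,0,-0.01,0,0,0,0],[0,0,0,0,0,0,0],[0,0,0,0,0,0,0]]]}}

```text
clock: 4.95
tool_pos: [0.464, 0.224, 0.0249]
ee_rot: [[-0.982, -0.188, 0.001], [-0.188, 0.982, 0.0], [-0.001, -0.0, -1.0]]
contact_force: [-5.7, -2.0, 17.9]
opening: -0.0002
gripper_force: 9.0
```

>>> {"name": "servo_tool", "arguments": {"steps": [[[0,0,0.02,0,0,0,0],[0,0,0.2,0,0,0,0],[0,0,0.4,0,0,0,0.6],[0,0,0.4,0,0,0,0.8],[-0.35,0.35,0,0,0,0,0.8],[-0.35,0.35,0,0,0,0,0.8],[0,0,0,0,0,0,0.8],[0,0,0,0,0,0,0.8]]]}}

```text
clock: 5.95
tool_pos: [0.3792, 0.3076, 0.1445]
ee_rot: [[-0.982, -0.189, 0.0], [-0.189, 0.982, -0.001], [0.0, -0.001, -1.0]]
contact_force: [0.1, 0.2, -0.1]
opening: 0.0681
gripper_force: 0.0
```

Run:
```python
from h import *
print(monitor.get_state()["tool_pos"])
for n in("top","side"):
    im=viewer.get_image(n); W=cloud(im)
    if n=="side": cv2.imwrite("pics/b.png",cv2.resize(im["color"][100:260,100:330,::-1],None,fx=3,fy=3))
    for q in("neck_block","plug"):
        r=finder.trace(q,im)
        if not r: continue
        P=W[r[0]["mask"]]; P=P[P[:,2]>(.05 if q=="neck_block" else .021)]
        rc=cv2.minAreaRect(P[:,:2].astype(np.float32)); print(n,q,r[0]["conf"],rc,np.percentile(P[:,2],90))
```

```text
[0.37919385 0.30760004 0.14449133]
top neck_block 0.62 ((0.47799304127693176, 0.1518288552761078), (0.060594841837882996, 0.03114635869860649), 12.771885871887207) 0.06278199425314442
top plug 0.39 ((0.462009072303772, 0.2241961658000946), (0.016310546547174454, 0.01703711412847042), 38.11441421508789) 0.027738402755972925
side neck_block 0.97 ((0.4765300452709198, 0.15138854086399078), (0.057818420231342316, 0.03214295953512192), 11.707145690917969) 0.061493163391548956
side plug 0.65 ((0.5741879940032959, -0.1824907809495926), (0.09928733110427856, 0.02966618910431862), 0.15170784294605255) 0.02706864195274895
```

View pics/b.png

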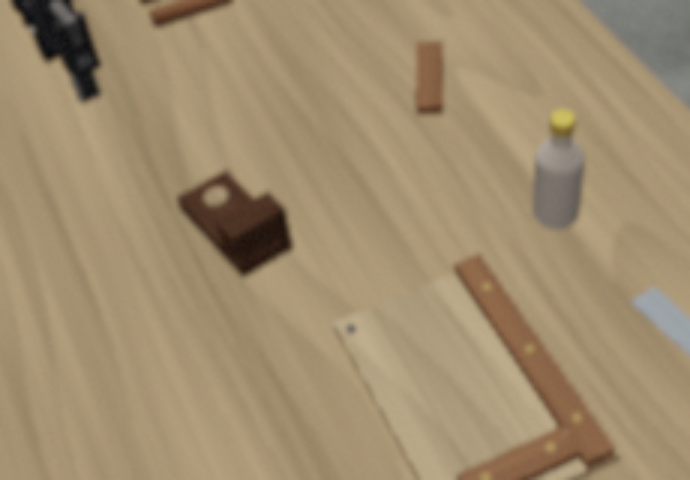

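>>> {"name": "servo_tool", "arguments": {"steps": [[[0.204,-0.325,0,0,0,0.1,0.8],[0.204,-0.325,0,0,0,0,0.8],[0.204,-0.325,0,0,0,0,0.8],[0.204,-0.325,0,0,0,0,0.8],[0,0,0,0,0,0,0.8],[0,0,-0.1,0,0,0,0.8],[0,0,0,0,0,0,0.8],[0,0,0,0,0,0,0.8]]]}}

```text
clock: 7.25
tool_pos: [0.4763, 0.1525, 0.1324]
ee_rot: [[-0.979, -0.204, -0.001], [-0.204, 0.979, -0.0], [0.001, 0.0, -1.0]]
contact_force: [0.4, 0.1, -0.0]
opening: 0.0687
gripper_force: 0.0
```

Good alignment (within 1 mm); descend and close.

>>> {"name": "servo_tool", "arguments": {"steps": [[[0,0,-0.3,0,0,0,0.8],[0,0,-0.3,0,0,0,0.8],[0,0,-0.17,0,0,0,0.8],[0,0,-0.1,0,0,0,0.8],[0,0,0,0,0,0,0.8],[0,0,0,0,0,0,0],[0,0,0,0,0,0,0],[0,0,0,0,0,0,0],[0,0,0,0,0,0,0],[0,0,0,0,0,0,0],[0,0,0,0,0,0,0]]]}}

```text
clock: 8.62
tool_pos: [0.4785, 0.152, 0.0297]
ee_rot: [[-0.979, -0.203, 0.003], [-0.203, 0.979, 0.0], [-0.003, -0.0, -1.0]]
contact_force: [-0.1, 0.3, 6.3]
opening: 0.0295
gripper_force: 60.5
```

>>> {"name": "servo_tool", "arguments": {"steps": [[[0,0,0.2,0,0,0,0],[0,0,0.3,0,0,0,0],[0,0,0,0,0,0,0],[0.111,-0.307,0,0,0,-0.25,0],[0.111,-0.307,0,0,0,-0.25,0],[0.111,-0.307,0,0,0,-0.25,0],[0.111,-0.307,0,0,0,-0.25,0],[0.111,-0.307,0,0,0,-0.25,0],[0.111,-0.307,0,0,0,-0.25,0],[0.111,-0.307,0,0,0,0,0],[0.111,-0.307,0,0,0,0,0],[0,0,0,0,0,0,0],[0,0,0,0,0,0,0],[0,0,0,0,0,0,0]]]}}

```text
clock: 10.38
tool_pos: [0.5826, -0.1416, 0.0873]
ee_rot: [[-1.0, 0.02, -0.002], [0.02, 1.0, 0.001], [0.002, 0.001, -1.0]]
contact_force: [-0.3, 0.1, -1.6]
opening: 0.0292
gripper_force: 60.2
```

Run:
```python
from h import *
print(monitor.get_state()["tool_pos"])
for n in("top","side"):
    im=viewer.get_image(n); W=cloud(im)
    if n=="side": cv2.imwrite("pics/c.png",cv2.resize(im["color"][120:300,170:370,::-1],None,fx=3,fy=3))
    for q in("neck_block","plug"):
        r=finder.trace(q,im)
        if not r: continue
        P=W[r[0]["mask"]]; h=np.nanpercentile(P[:,2],[5,50,95]); 
        T=P[(P[:,2]>.07)&(P[:,2]<.09)]
        print(n,q,r[0]["conf"],h,len(T),cv2.minAreaRect(T[:,:2].astype(np.float32)) if len(T)>5 else "")
        if len(T)>20:
            A=np.c_[T[:,:2]-T[:,:2].mean(0),np.ones(len(T))]; print("slope",np.linalg.lstsq(A,T[:,2],rcond=None)[0])
```

```text
[ 0.58261998 -0.14161947  0.08728632]
top neck_block 0.64 [0.07240355 0.07807165 0.11829516] 170 ((0.5812523365020752, -0.09508316963911057), (0.11662522703409195, 0.043965086340904236), 78.73345947265625)
slope [-0.0747278   0.0110909   0.07727414]
top plug 0.52 [0.00720807 0.01325558 0.02849684] 0 
side neck_block 0.92 [0.06014013 0.07857311 0.11871531] 425 ((0.5828291177749634, -0.09679996222257614), (0.12110030651092529, 0.058460455387830734), 88.73404693603516)
slope [0.00801463 0.00936216 0.07824123]
```

View pics/c.png

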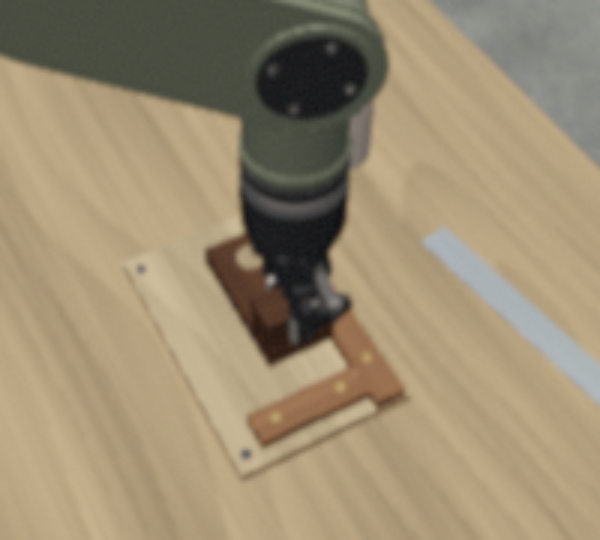

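>>> {"name": "servo_tool", "arguments": {"steps": [[[0,0,-0.15,0,0,0,0],[0,0,-0.14,0,0,0,0],[0,0,-0.05,0,0,0,0],[0,0,-0.02,0,0,0,0],[0,0,-0.01,0,0,0,0],[0,0,0,0,0,0,0],[0,0,0,0,0,0,0]]]}}

```text
clock: 11.55
tool_pos: [0.5842, -0.1432, 0.0446]
ee_rot: [[-1.0, 0.021, 0.001], [0.021, 1.0, -0.0], [-0.001, -0.0, -1.0]]
contact_force: [-0.2, -0.1, -1.9]
opening: 0.029
gripper_force: 60.1
```

>>> {"name": "servo_tool", "arguments": {"steps": [[[0,0,-0.01,0,0,0,0],[0,0,-0.01,0,0,0,0],[0,0,0,0,0,0,0],[0,0,0,0,0,0,0]]]}}

```text
clock: 12.05
tool_pos: [0.5839, -0.143, 0.0419]
ee_rot: [[-1.0, 0.021, 0.0], [0.021, 1.0, -0.0], [-0.0, -0.0, -1.0]]
contact_force: [-0.4, 0.4, -0.5]
opening: 0.029
gripper_force: 60.3
```

>>> {"name": "servo_tool", "arguments": {"steps": [[[0,0,-0.004,0,0,0,0],[0,-0.03,0,0,0,0,0],[0,-0.03,0,0,0,0,0],[0,-0.01,0,0,0,0,0],[0,-0.01,0,0,0,0,0],[0,0,0,0,0,0,0],[0,0,0,0,0,0,0]]]}}

```text
clock: 12.92
tool_pos: [0.5844, -0.1525, 0.0418]
ee_rot: [[-1.0, 0.021, 0.001], [0.021, 1.0, 0.0], [-0.001, 0.0, -1.0]]
contact_force: [-0.7, 3.8, 5.0]
opening: 0.029
gripper_force: 61.0
```

>>> {"name": "servo_tool", "arguments": {"steps": [[[0,-0.01,0,0,0,0,0],[0,-0.01,0,0,0,0,0],[0,0,0,0,0,0,0],[0,0,0,0,0,0,0]]]}}

```text
clock: 13.42
tool_pos: [0.5844, -0.1537, 0.0418]
ee_rot: [[-1.0, 0.021, 0.001], [0.021, 1.0, 0.002], [-0.001, 0.002, -1.0]]
contact_force: [0.3, 6.4, 5.9]
opening: 0.0295
gripper_force: 61.3
```

>>> {"name": "servo_tool", "arguments": {"steps": [[[0.03,-0.005,0,0,0,0,0],[0.03,0,0,0,0,0,0],[0.01,0,0,0,0,0,0],[0.01,0,0,0,0,0,0],[0,0,0,0,0,0,0],[0,0,0,0,0,0,0]]]}}

```text
clock: 14.18
tool_pos: [0.5901, -0.1538, 0.042]
ee_rot: [[-1.0, 0.02, -0.008], [0.02, 1.0, 0.003], [0.008, 0.003, -1.0]]
contact_force: [-10.5, 7.5, 16.6]
opening: 0.0288
gripper_force: 62.5
```

>>> {"name": "servo_tool", "arguments": {"steps": [[[0,0,0.008,0,0,0,0],[0,0,0,0,0,0,0],[0,0,0,0,0,0,0]]]}}

```text
clock: 14.55
tool_pos: [0.5901, -0.1539, 0.042]
ee_rot: [[-1.0, 0.02, -0.008], [0.02, 1.0, 0.003], [0.008, 0.003, -1.0]]
contact_force: [-8.4, 6.3, 11.3]
opening: 0.029
gripper_force: 61.8
```

Run:
```python
from h import *
print(monitor.get_state()["tool_pos"])
for n in("top","side"):
    im=viewer.get_image(n); W=cloud(im)
    if n=="side": cv2.imwrite("pics/d.png",cv2.resize(im["color"][160:280,200:340,::-1],None,fx=5,fy=5))
    for q in("neck_block","long_fence","end_stop"):
        r=finder.trace(q,im)
        if not r: continue
        P=W[r[0]["mask"]]
        T=P[(P[:,2]>.028)&(P[:,2]<.037)] if q[0]=="n" else P[(P[:,2]>.021)&(P[:,2]<.030)]
        print(n,q,r[0]["conf"],len(T),cv2.minAreaRect(T[:,:2].astype(np.float32)),np.nanpercentile(T,[2,98],0).round(4).tolist())
```

```text
[ 0.59008728 -0.15385764  0.04203424]
top neck_block 0.47 0 ((0.0, 0.0), (0.0, 0.0), 0.0) [nan, nan, nan]
top long_fence 0.92 306 ((0.6411364674568176, -0.02839535102248192), (0.11631275713443756, 0.028549259528517723), 89.02336883544922) [[0.6278, -0.0835, 0.0214], [0.6541, 0.0266, 0.0294]]
top end_stop 0.55 52 ((0.5697964429855347, -0.18558895587921143), (0.02594129554927349, 0.02147112600505352), 0.31235215067863464) [[0.5577, -0.1963, 0.021], [0.5822, -0.1749, 0.0289]]
side neck_block 0.97 302 ((0.5758185982704163, -0.10890386998653412), (0.12005575001239777, 0.0381469801068306), 84.19474029541016) [[0.5599, -0.1675, 0.0286], [0.596, -0.0511, 0.0366]]
side long_fence 0.59 232 ((0.6403592824935913, -0.09074731916189194), (0.23814694583415985, 0.02941768988966942), 88.64044189453125) [[0.6247, -0.2092, 0.0221], [0.6517, 0.0237, 0.0283]]
side end_stop 0.66 427 ((0.5745809674263, -0.1818942129611969), (0.029626954346895218, 0.10032381862401962), 89.33720397949219) [[0.5259, -0.1961, 0.0221], [0.622, -0.1687, 0.0283]]
  return np.nanmean(a, axis, out=out, keepdims=keepdims)
```

View pics/d.png

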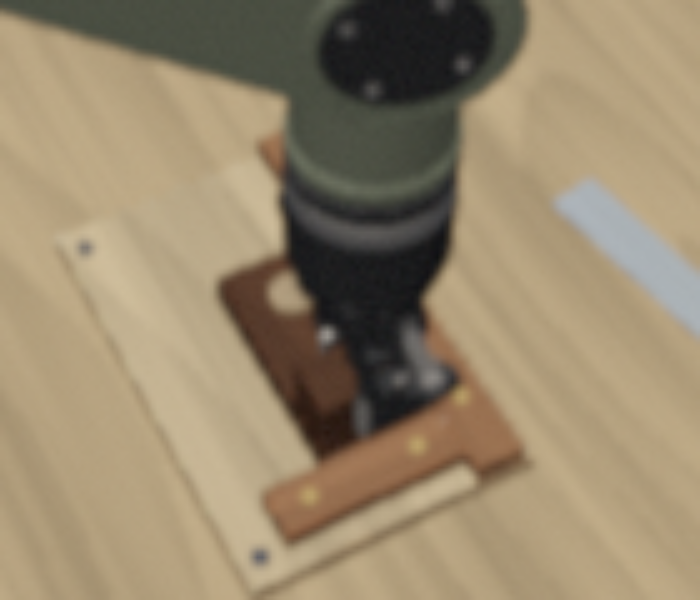

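>>> {"name": "servo_tool", "arguments": {"steps": [[[0,0.004,0.015,0,0,0,0],[0.005,0,0,0,0,0,0],[0.01,0,0,0,0,0,0],[0,0,0,0,0,0,0],[0,0,0,0,0,0,0]]]}}

```text
clock: 15.58
tool_pos: [0.5933, -0.1539, 0.0421]
ee_rot: [[-1.0, 0.021, -0.004], [0.021, 1.0, 0.003], [0.004, 0.002, -1.0]]
contact_force: [-1.9, 5.6, -1.4]
opening: 0.0292
gripper_force: 60.3
```

>>> {"name": "servo_tool", "arguments": {"steps": [[[0.01,0,0,0,0,0,0],[0.01,0,0,0,0,0,0],[0,0,0,0,0,0,0],[0,0,0,0,0,0,0]]]}}

```text
clock: 16.08
tool_pos: [0.5952, -0.1539, 0.0421]
ee_rot: [[-1.0, 0.02, -0.006], [0.02, 1.0, 0.002], [0.006, 0.002, -1.0]]
contact_force: [-3.0, 4.7, -1.4]
opening: 0.0295
gripper_force: 60.4
```

>>> {"name": "servo_tool", "arguments": {"steps": [[[0.01,0,0,0,0,0,0],[0.01,0,0,0,0,0,0],[0.01,0,0,0,0,0,0],[0,0,0,0,0,0,0],[0,0,0,0,0,0,0]]]}}

```text
clock: 16.7
tool_pos: [0.5958, -0.154, 0.0423]
ee_rot: [[-1.0, 0.018, -0.013], [0.018, 1.0, 0.003], [0.013, 0.002, -1.0]]
contact_force: [-12.7, 3.7, 7.2]
opening: 0.0289
gripper_force: 61.4
```

>>> {"name": "servo_tool", "arguments": {"steps": [[[-0.012,0,0.004,0,0,0,0],[0,-0.012,0,0,0,0,0],[0,-0.012,0,0,0,0,0],[0,0,0,0,0,0,0],[0,0,0,0,0,0,0]]]}}

```text
clock: 17.32
tool_pos: [0.5957, -0.1542, 0.0423]
ee_rot: [[-1.0, 0.019, -0.01], [0.019, 1.0, 0.007], [0.01, 0.006, -1.0]]
contact_force: [-6.0, 10.7, 3.3]
opening: 0.0292
gripper_force: 60.9
```

>>> {"name": "servo_tool", "arguments": {"steps": [[[0.01,-0.004,0.004,0,0,0,0],[0.004,0,0,0,0,0,0],[0,0,0,0,0,0,0],[0,0,0,0,0,0,0],[0,0,0,0,0,0,0],[0,0,0,0,0,0,0],[0,0,0,0,0,0,0]]]}}

```text
clock: 18.2
tool_pos: [0.5958, -0.1542, 0.0423]
ee_rot: [[-1.0, 0.018, -0.014], [0.018, 1.0, 0.008], [0.014, 0.007, -1.0]]
contact_force: [-11.1, 11.5, 4.4]
opening: 0.0294
gripper_force: 61.2
```

Run:
```python
from h import *
im=viewer.get_image("side"); W=cloud(im)
cv2.imwrite("pics/e.png",cv2.resize(im["color"][160:280,200:340,::-1],None,fx=5,fy=5))
P=W[finder.trace("neck_block",im)[0]["mask"]]; T=P[(P[:,2]>.026)&(P[:,2]<.037)]
print(cv2.minAreaRect(T[:,:2].astype(np.float32)),np.nanpercentile(T,[2,50,98],0).round(4).tolist())
A=np.c_[T[:,:2]-T[:,:2].mean(0),np.ones(len(T))]; print("slope",np.linalg.lstsq(A,T[:,2],rcond=None)[0])
print(monitor.get_state()["contact_force"])
```

```text
((0.5851122736930847, -0.10817010700702667), (0.12215802818536758, 0.03994818404316902), 87.86060333251953) [[0.5656, -0.1681, 0.028], [0.5796, -0.0891, 0.0329], [0.6038, -0.0502, 0.0366]]
slope [0.03713431 0.00771057 0.03278248]
[-9.75914514 11.57367381  4.58973734]
```

View pics/e.png

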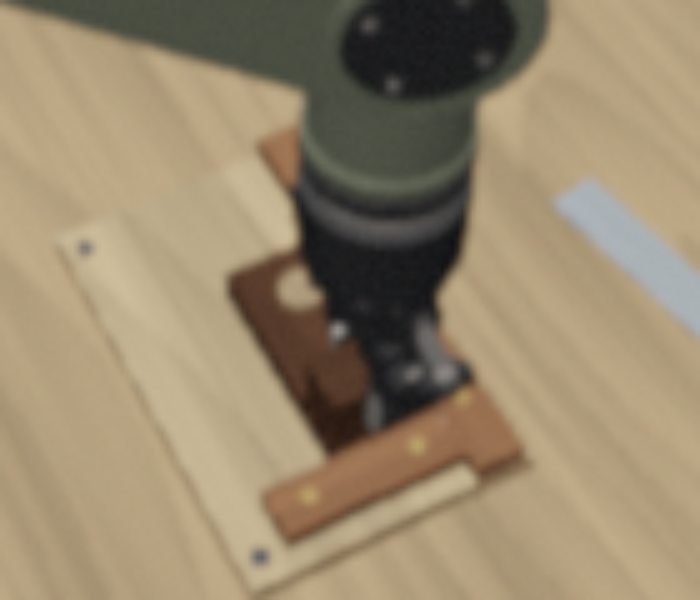

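>>> {"name": "servo_tool", "arguments": {"steps": [[[0.01,0,0.002,0,0,0,0],[0,0,0,0,0,0,0],[0,0,0,0,0,0,0],[0,0,0,0,0,0,0],[0,0,0,0,0,0,0],[0,0,0,0,0,0,0]]]}}

```text
clock: 19.05
tool_pos: [0.5959, -0.1542, 0.0424]
ee_rot: [[-1.0, 0.018, -0.016], [0.018, 1.0, 0.008], [0.016, 0.007, -1.0]]
contact_force: [-13.0, 11.1, 6.5]
opening: 0.0291
gripper_force: 61.3
```

```bash
python3 -c "
from bench import order; print(order.job_done())"
```

```text
the job is handed in; nothing more can be done
None
```

I pushed the plug fully home, then set the block flat in the jig corner and handed the job in at about 19 s, with the arm still pressing about 13 N toward the long fence and 11 N toward the end stop (wrist readings). The judge gave no verdict.

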